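# Put the measuring cups back in their rack in order of size

## Robot

A 6-joint arm with a two-finger parallel gripper is mounted at the origin on a cart in front of the work surface, level with it; the furniture and walls round the work are solid. World frame = base frame: x ahead of the robot, y to its left, z up, the work surface at z = 0. Lengths are in m, angles in degrees, forces in N, time in s.
With the tool pointing down it reaches from about 0.25 to 0.725 m from the base axis. Payload 9.7 kg.
Tool frame: the origin (TCP) lies on the mounting face of the last link; the fingertips stand 173 mm ahead of it and the grasp point (between the pads) lies 155 mm ahead of it; z points along the fingers, y is the line along which they close (so a half turn about z gives the same grasp; the last joint's range is limited). The gripper opens to 85 mm and grips with 20 to 120 N. Pads are 22 mm wide; open, the fingers measure 114 mm over their backs; the gripper's body (76 mm by 85 mm) begins 54 mm behind the grasp point. The pads swing forward as they close: fully open they stand 13 mm farther back than shut.
Start: joints at [-65.776, 4.979, 10.078, 95.1, 0, 90], TCP at [0.226, -0.502, 0.405] pointing down, gripper open.
Joint ranges: [-179.16, 179.16], [-48.56, 103.87], [-65.8, 70.77], [-126.05, 130.52], [-82.76, 87.17], [-180, 180]. Speed limits (degrees/s): [127.2, 127.2, 147.25, 180, 180, 180].

## Interface

Orientations are given as [roll, pitch, yaw] about the fixed x, y, z axes, in that order (R = Rz(yaw) Ry(pitch) Rx(roll)).
In Python, from workcell import bot, camera, camera_model, outline_of, pinpoint gives the robot as it stands.
- The arm moves only by the tool move_arm, never from a script. Its arguments are lists of equal length, an entry for each row: "jaw": the closure, from 0 (fully open) to 1 (shut); "delta_pos": the shift along the world's x, y, z in m, a list of three; "yaw": the turn about the world's z in rad. In form: {"jaw": [jaw, ...], "delta_pos": [[dx, dy, dz], ...], "yaw": [yaw, ...]}. A call has 1 to 10 rows; each row shifts and turns the commanded pose from where the row before left it; what a row does not reach is not made up. A row lasts 1/12 s, in which the tool goes at most 41.7 mm and 7.16 degrees, less where a joint would pass 70% of its speed; a pose out of reach is approached as far as the arm can. A call with a gripper value outside its range is refused whole. The fingers move at their own pace and stop on an object; "force" is the grip in N (left out, the last holds). Time passes only in rows, so rows that do not move let the fingers close. It gives the time, the measured TCP pose, the force, the opening and the grip force at its end, in the units of the state.
- bot.get_obs(): the state, without advancing time (a new reading comes with each control period).
- camera(name): name is "side" or "top"; returns the picture (480x640x3 uint8, red, green, blue); there is no depth.
- camera_model(name): a dict with "fx", "fy", "cx", "cy" (pixels), "R" (3x3) and "t" (3): a world point X has camera coordinates R X + t. Camera axes: x right, y down, z forward; pixel columns grow to the right and rows downward; lengths in m; the calibration is good to about 2 mm. A picture is of the moment at which its call begins. camera_model takes no time and is no camera call.
- bot.job_done(): hands the job in; it is judged then, once.
Trained networks look in the newest picture that a camera, given by its name, has taken for a name from the list of things; names that differ only in an ending like _2 or _b are one class to them, and where a whole thing is asked for, a point or a joint stands for the part that bears it (a point fixed in the world has none). Each returns a list of dicts, best first, with "confidence" (0 to 1); they miss things now and then, are a little off and sometimes report something else, mostly with a low value. They report only what shows in the picture. A call takes as long as a camera call.
- outline_of(camera, thing): "mask" (480x640 bool, what is visible of it) and "xy" ([column, row] in pixels, amid what is visible of it).
- pinpoint(camera, thing): "xy" ([column, row] in pixels: a listed point, or the origin of a listed thing).
The state is a dict: "time": time; "q": joint angles; "qd": joint speeds; "joint_efforts": joint torques, N m; "ee_pos": TCP position; "tcp_rot": TCP orientation; "wrist_force": force on the tool from outside, world axes, zero at the start; "torque": the same for the moment, N m; "opening": finger opening in m; "grasp_force": force on a finger pad.
Only numpy, scipy, OpenCV 4.12 (cv2) and the standard library are available. Lean on these libraries where they do the work, as an engineer would, in place of code of your own. Each camera call takes 0.05 s, during which the arm holds its last target. There are 200 camera calls.

## Task

Put the steel measuring cups back in the beech rack in order of size: the largest, second and third each sit fully down in the well made for it, with handles square across the row. The smallest has no well of its own: stand it upright inside the largest, with its handle turned crosswise to the largest's handle, so that both can be picked up. Leave the salt shaker and the spice jar standing where they are.

Things in the scene. Friction and masses are not known exactly. Their poses are not given: they have to be found in the camera images.
- measure_largest: loose steel measuring cup, the widest of the four: 66 mm across, 42 mm tall, straight wall 2 mm, base 2.5 mm thick, open top. A level beech bar handle, 14 mm wide, 10 mm high, runs out along the cup's +x, its centre line 48.5 mm above the underside (over the rim), 43 to 92 mm from the cup's axis; grip across it about 55 mm out. Origin: centre of the underside; z up.
- measure_second: loose steel measuring cup, the second widest: 56 mm across, 42 mm tall, straight wall 2 mm, base 2.5 mm thick, open top. A level beech bar handle, 14 mm wide, 10 mm high, runs out along the cup's +x, its centre line 48.5 mm above the underside (over the rim), 38 to 87 mm from the cup's axis; grip across it about 50 mm out. Origin: centre of the underside; z up.
- measure_third: loose steel measuring cup, the third widest: 46 mm across, 42 mm tall, straight wall 2 mm, base 2.5 mm thick, open top. A level beech bar handle, 14 mm wide, 10 mm high, runs out along the cup's +x, its centre line 48.5 mm above the underside (over the rim), 33 to 82 mm from the cup's axis; grip across it about 45 mm out. Origin: centre of the underside; z up.
- measure_smallest: loose steel measuring cup, the narrowest: 34 mm across, 42 mm tall, straight wall 2 mm, base 2.5 mm thick, open top. A level beech bar handle, 14 mm wide, 10 mm high, runs out along the cup's +x, its centre line 48.5 mm above the underside (over the rim), 27 to 76 mm from the cup's axis; grip across it about 55 mm out. Origin: centre of the underside; z up.
- well_large: fixed beech block, 85 mm square, 20 mm high, with a round well 74 mm across, 12 mm deep, 3 mm bevel; at one end of the row (either end). Three blocks stand 86 mm apart in one steel tray (92 x 264 mm, the rack) and differ only in the well. Origin: centre of the block's underside, 5 mm above the worktop; well floor 8 mm above it. y runs along the row, x across it, +x away from the robot.
- well_middle: fixed beech block, 85 mm square, 20 mm high, with a round well 64 mm across, 12 mm deep, 3 mm bevel; in the middle of the row. Three blocks stand 86 mm apart in one steel tray (92 x 264 mm, the rack) and differ only in the well. Origin: centre of the block's underside, 5 mm above the worktop; well floor 8 mm above it. y runs along the row, x across it, +x away from the robot.
- well_small: fixed beech block, 85 mm square, 20 mm high, with a round well 54 mm across, 12 mm deep, 3 mm bevel; at the other end of the row. Three blocks stand 86 mm apart in one steel tray (92 x 264 mm, the rack) and differ only in the well. Origin: centre of the block's underside, 5 mm above the worktop; well floor 8 mm above it. y runs along the row, x across it, +x away from the robot.
- salt_shaker: bystander: loose salt shaker, 44 mm across, 90 mm tall, standing to the left of the rack. Origin: centre of the underside.
- spice_jar: bystander: loose spice jar with a dark lid, 44 mm across, 96 mm tall, standing to the right of the rack. Origin: centre of the underside.

How it is judged:
By the outcome, as a careful person would: the job done as asked, in the order asked, and still so for the second after the job is handed in, with the robot touching nothing.
It also fails if it takes over 107 s, if anything falls off the work surface, if the arm or the gripper's body presses on something with over 40 N, if the wrist force passes 120 N, or if a joint passes its speed limit or range.

## Working session

There is one attempt and no reset: what is moved stays moved. The work goes in short steps, Python scripts to look and compute and a tool call to move; the robot and the scene stay as the last step left them, time stands still between calls to the robot, and variables do not carry over. Pictures are saved under pics/ and viewed, at most 14 in all, crops included, and the job is handed in when it is done.

Besides the shell and the picture viewer there is one more tool, called after "Emit:" by a JSON object that holds its "name" and its "arguments", one argument or row to a line. move_arm: Moves the arm, as the interface text tells. Its arguments: {"type":"object","properties":{"jaw":{"type":"array"},"delta_pos":{"type":"array"},"yaw":{"type":"array"},"force":{"type":"number"}},"required":["jaw","delta_pos","yaw"]}

```bash
mkdir -p pics; ls; python3 - <<'E'
from workcell import *
import cv2
for c in("top","side"):
    cv2.imwrite(f"pics/{c}0.png",camera(c)[:,:,::-1]); m=camera_model(c); print(c,m)
print(bot.get_obs())
E
```

```text
pics
top {'fx': 621.5682565266486, 'fy': 621.5682565266486, 'cx': 306.774761908555, 'cy': 236.5107647646002, 'R': array([[-0.00131817, -0.99979107, -0.02039809],
       [-0.98922528,  0.00428989, -0.14633848],
       [ 0.14639541,  0.01998541, -0.98902425]]), 't': array([0.02058511, 0.58254227, 1.18405264])}
side {'fx': 590.3916845777269, 'fy': 590.3916845777269, 'cx': 310.3196408182936, 'cy': 240.31519448877572, 'R': array([[-0.94015307, -0.34058084, -0.0108121 ],
       [-0.20696049,  0.59593401, -0.77590593],
       [ 0.270702  , -0.72723266, -0.63075596]]), 't': array([0.55272731, 0.14434933, 0.91165641])}
{'time': 0.1, 'q': array([-6.57753789e+01,  5.00735497e+00,  1.00396341e+01,  9.50999147e+01,
       -4.60428841e-04,  8.99987617e+01]), 'qd': array([ 0.06643733, -0.04715839,  0.0552454 ,  0.0196879 , -0.05906596,
       -0.16450818]), 'joint_efforts': array([-3.75332893e-04, -5.21561801e+01,  4.65654016e+01,  1.60275679e-02,
       -2.79789231e-05, -3.40857731e-06]), 'ee_pos': array([ 0.22567218, -0.50156899,  0.40406528]), 'tcp_rot': array([-1.79932364e+02,  4.58966776e-04,  2.42258599e+01]), 'wrist_force': array([0.2934469 , 0.5872743 , 0.55156931]), 'torque': array([ 0.01663546, -0.05430023, -0.08316028]), 'grasp_force': 0.0, 'opening': 0.08544105280174787}
```

View pics/top0.png

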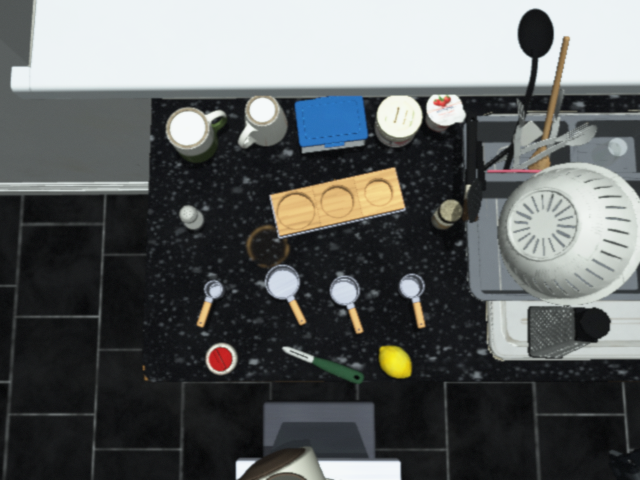

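View pics/side0.png

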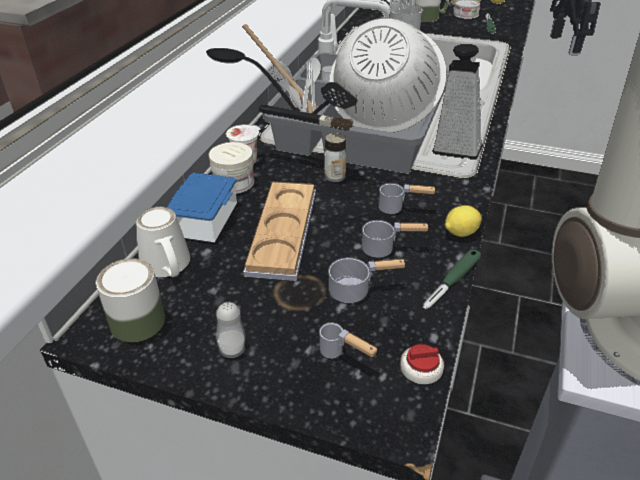

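```bash
cat > h.py <<'E'
from workcell import *
import numpy as np, cv2
def ray(c,uv,z):
    m=camera_model(c); R=m["R"]; t=m["t"]
    d=R.T@np.array([(uv[0]-m["cx"])/m["fx"],(uv[1]-m["cy"])/m["fy"],1]); o=-R.T@t
    return o+d*(z-o[2])/d[2]
def proj(c,X):
    m=camera_model(c); p=m["R"]@np.array(X)+m["t"]
    return np.array([m["fx"]*p[0]/p[2]+m["cx"],m["fy"]*p[1]/p[2]+m["cy"]])
E
python3 - <<'E'
from h import *
for n in ["measure_largest","measure_second","measure_third","measure_smallest","well_large","well_middle","well_small","salt_shaker","spice_jar"]:
    z=0.005 if "well" in n else 0
    for c in("top","side"):
        r=pinpoint(c,n)
        print(n,c,[(np.round(q["xy"],1).tolist(),round(q["confidence"],2),np.round(ray(c,q["xy"],z)[:2],4).tolist()) for q in r[:3]])
print(bot.get_obs()["time"])
E
```

```text
measure_largest top [([282.6, 284.0], 0.94, [0.4921, 0.0689])]
measure_largest side [([350.2, 290.6], 0.8, [0.4911, 0.0703])]
measure_second top [([341.8, 288.8], 0.92, [0.4821, -0.0507]), ([216.9, 291.8], 0.23, [0.4767, 0.2019])]
measure_second side [([374.9, 249.5], 0.91, [0.4799, -0.0475])]
measure_third top [([411.2, 285.9], 0.64, [0.4875, -0.1904])]
measure_third side [([389.6, 207.2], 0.95, [0.4865, -0.1841])]
measure_smallest top [([215.3, 288.8], 0.93, [0.4827, 0.2052])]
measure_smallest side [([328.8, 348.0], 0.79, [0.4853, 0.2008])]
well_large top [([300.2, 213.8], 0.68, [0.6353, 0.0331])]
well_large side [([273.6, 261.6], 0.76, [0.6391, 0.0495])]
well_middle top [([377.9, 191.6], 0.75, [0.6808, -0.1265])]
well_middle side [([282.3, 230.0], 0.68, [0.6586, -0.0397]), ([334.2, 177.4], 0.56, [0.6222, -0.2439])]
well_small top [([378.9, 192.6], 0.93, [0.6787, -0.1285])]
well_small side [([290.8, 205.2], 0.89, [0.6726, -0.1197]), ([389.2, 205.9], 0.65, [0.4869, -0.1813])]
salt_shaker top [([194.3, 222.3], 0.58, [0.6196, 0.2514]), ([340.0, 203.5], 0.35, [0.6574, -0.0487])]
salt_shaker side [([231.1, 350.2], 0.96, [0.6237, 0.2541])]
spice_jar top [([442.1, 219.7], 0.58, [0.6225, -0.2568])]
spice_jar side [([332.9, 176.9], 0.73, [0.6278, -0.2522])]
1.0
```

The top view shows the cups at about (283,284), (344,290), (411,287) and (214,289), with handles toward the robot. The rack runs from (272,210) to (402,190), with the large well at its left end (296,211). The side view agrees, so next I refine the poses by fitting silhouettes.

```bash
cat >> h.py <<'E'
from scipy.optimize import minimize
D={"largest":(33,43,92),"second":(28,38,87),"third":(23,33,82),"smallest":(17,27,76)}
def hullmask(c,P,S=4):
    p=np.array([proj(c,q) for q in P]); h=cv2.convexHull(np.float32(p*16)).astype(np.int32)
    m=np.zeros((480,640),np.uint8); cv2.fillConvexPoly(m,h,255,cv2.LINE_AA,4); return m/255.
def cupmask(c,p,n,z0=0):
    x,y,a=p; r,h0,h1=[v/1000 for v in D[n]]; t=np.linspace(0,2*np.pi,40)
    cyl=[(x+r*np.cos(s),y+r*np.sin(s),z0+z) for s in t for z in(0,.042)]
    b=lambda u0,u1,w,zs:[(x+u*np.cos(a)-v*np.sin(a),y+u*np.sin(a)+v*np.cos(a),z0+z) for u in(u0,u1) for v in(-w,w) for z in zs]
    return np.maximum(hullmask(c,cyl),np.maximum(hullmask(c,b(h0,h1,.007,(.0435,.0535))),hullmask(c,b(r-.002,h0+.002,.005,(.04,.05)))))
def rackmask(c,p):
    x,y,a=p
    return hullmask(c,[(x+u*np.cos(a)-v*np.sin(a),y+u*np.sin(a)+v*np.cos(a),z) for u in(-.0425,.0425) for v in(-.1285,.1285) for z in(.007,.025)])
def fit(f,M,p0):
    def cost(p): return sum(np.abs(f(c,p)-m).sum()/max(m.sum(),1) for c,m in M.items())
    s=np.array([p0,p0+[.006,0,0],p0+[0,.006,0],p0+[0,0,.15]])
    r=minimize(cost,p0,method="Nelder-Mead",options=dict(initial_simplex=s,maxiter=150,xatol=1e-4,fatol=1e-4)); return r.x,r.fun
def show(n,p,c): return np.round([p[0],p[1]],4).tolist(),round(np.degrees(p[2]),1),round(c,3)
def woodmask(c,box):
    h=cv2.cvtColor(camera(c),cv2.COLOR_RGB2HSV); m=cv2.inRange(h,(8,50,90),(28,255,255))
    b=np.zeros_like(m); x0,y0,x1,y1=box; b[y0:y1,x0:x1]=m[y0:y1,x0:x1]
    b=cv2.morphologyEx(b,cv2.MORPH_CLOSE,np.ones((7,7)))
    k,l,s,_=cv2.connectedComponentsWithStats(b); return (l==1+np.argmax(s[1:,4])).astype(float)
E
python3 - <<'E'
from h import *
g={"largest":(.491,.069,209),"second":(.481,-.049,199),"third":(.487,-.187,191),"smallest":(.484,.203,162)}
for n,(x,y,a) in g.items():
    M={c:outline_of(c,"measure_"+n) for c in("top","side")}
    M={c:m[0]["mask"].astype(float) for c,m in M.items() if m and m[0]["confidence"]>.5}
    p0=np.array([x,y,np.radians(a)])
    for k in list(M.items()): print(n,k[0],*show(n,*fit(lambda c,p:cupmask(c,p,n),dict([k]),p0)))
    print(n,"both",*show(n,*fit(lambda c,p:cupmask(c,p,n),M,p0)))
M={"top":woodmask("top",(260,160,415,245)),"side":woodmask("side",(235,175,320,285))}
p0=np.array([.658,-.04,np.radians(13.3)])
for k in list(M.items()): print("rack",k[0],*show(0,*fit(rackmask,dict([k]),p0)))
p,f=fit(rackmask,M,p0); print("rack both",*show(0,p,f))
y=np.array([-np.sin(p[2]),np.cos(p[2])])
print("wells",p[:2]+.086*y,p[:2]-.086*y)
# overlay
ims=[]
for c in("top","side"):
    im=camera(c)[:,:,::-1].copy()
    for s in(1,0,-1):
        r=[.037,.032,.027][1-s]; q=p[:2]+.086*s*y
        pts=np.array([proj(c,(q[0]+r*np.cos(t),q[1]+r*np.sin(t),.0235)) for t in np.linspace(0,6.28,40)]); cv2.polylines(im,[np.int32(pts*16)],True,(255,0,0),1,cv2.LINE_AA,4)
    ct,_=cv2.findContours(np.uint8(rackmask(c,p)>.5),0,2); cv2.drawContours(im,ct,-1,(0,0,255),1)
    b=im[160:250,255:415] if c=="top" else im[170:290,230:330]
    ims.append(cv2.resize(b,(480,360) ,interpolation=cv2.INTER_CUBIC) if c=="top" else cv2.resize(b,(300,360),interpolation=cv2.INTER_CUBIC))
cv2.imwrite("pics/rack.png",np.hstack(ims))
E
```

```text
Traceback (most recent call last):
  File "h.py", line 26, in fit
    r=minimize(cost,p0,method="Nelder-Mead",options=dict(initial_simplex=s,maxiter=150,xatol=1e-4,fatol=1e-4)); return r.x,r.fun
  File "h.py", line 24, in cost
    def cost(p): return sum(np.abs(f(c,p)-m).sum()/max(m.sum(),1) for c,m in M.items())
                        ~~~^^^^^^^^^^^^^^^^^^^^^^^^^^^^^^^^^^^^^^^^^^^^^^^^^^^^^^^^^^^^
  File "h.py", line 24, in <genexpr>
    def cost(p): return sum(np.abs(f(c,p)-m).sum()/max(m.sum(),1) for c,m in M.items())
                                   ~^^^^^
  File "h.py", line 19, in cupmask
    return np.maximum(hullmask(c,cyl),np.maximum(hullmask(c,b(h0,h1,.007,(.0435,.0535))),hullmask(c,b(r-.002,h0+.002,.005,(.04,.05)))))
                      ~~~~~~~~^^^^^^^
  File "h.py", line 13, in hullmask
    p=np.array([proj(c,q) for q in P]); h=cv2.convexHull(np.float32(p*16)).astype(np.int32)
                ~~~~^^^^^
  File "h.py", line 8, in proj
    m=camera_model(c); p=m["R"]@np.array(X)+m["t"]
ValueError: time passes only in moves, steps and waits
```

```bash
sed -i 's/^import numpy as np, cv2/import numpy as np, cv2\nCM={c:camera_model(c) for c in("top","side")}/; s/m=camera_model(c);/m=CM[c];/' h.py
cat > m.py <<'E'
from h import *
g={"largest":(.491,.069,209),"second":(.481,-.049,199),"third":(.487,-.187,191),"smallest":(.484,.203,162)}
for n,(x,y,a) in g.items():
    M={c:outline_of(c,"measure_"+n) for c in("top","side")}
    M={c:m[0]["mask"].astype(float) for c,m in M.items() if m and m[0]["confidence"]>.5}
    p0=np.array([x,y,np.radians(a)])
    for k in list(M.items()): print(n,k[0],*show(n,*fit(lambda c,p:cupmask(c,p,n),dict([k]),p0)))
    print(n,"both",*show(n,*fit(lambda c,p:cupmask(c,p,n),M,p0)))
M={"top":woodmask("top",(260,160,415,245)),"side":woodmask("side",(235,175,320,285))}
p0=np.array([.658,-.04,np.radians(13.3)])
for k in list(M.items()): print("rack",k[0],*show(0,*fit(rackmask,dict([k]),p0)))
p,f=fit(rackmask,M,p0); print("rack both",*show(0,p,f))
y=np.array([-np.sin(p[2]),np.cos(p[2])])
print("wells",p[:2]+.086*y,p[:2]-.086*y)
ims=[]
for c in("top","side"):
    im=camera(c)[:,:,::-1].copy()
    for s in(1,0,-1):
        r=[.037,.032,.027][1-s]; q=p[:2]+.086*s*y
        pts=np.array([proj(c,(q[0]+r*np.cos(t),q[1]+r*np.sin(t),.0235)) for t in np.linspace(0,6.28,40)]); cv2.polylines(im,[np.int32(pts*16)],True,(255,0,0),1,cv2.LINE_AA,4)
    ct,_=cv2.findContours(np.uint8(rackmask(c,p)>.5),0,2); cv2.drawContours(im,ct,-1,(0,0,255),1)
    b=im[160:250,255:415] if c=="top" else im[170:290,230:330]
    ims.append(cv2.resize(b,(480,360) if c=="top" else (300,360),interpolation=cv2.INTER_CUBIC))
cv2.imwrite("pics/rack.png",np.hstack(ims)); print(bot.get_obs()["time"])
E
python3 m.py
```

```text
largest top [0.4946, 0.0689] 207.0 0.078
largest side [0.4949, 0.0678] 209.3 0.141
largest both [0.4947, 0.0687] 207.0 0.227
second top [0.4775, -0.0543] 198.1 0.091
second side [0.4776, -0.0551] 201.1 0.155
second both [0.4777, -0.0545] 198.2 0.249
third top [0.4857, -0.1849] 190.3 0.117
third side [0.4858, -0.1866] 190.3 0.156
third both [0.4858, -0.1851] 190.5 0.28
smallest top [0.4809, 0.2042] 165.9 0.482
smallest side [0.4815, 0.2015] 159.6 0.163
smallest both [0.481, 0.2022] 160.4 0.649
rack top [0.6592, -0.0424] 12.5 0.035
rack side [0.6616, -0.0475] 12.5 0.046
rack both [0.6598, -0.0427] 12.5 0.096
wells [0.64121861 0.0412871 ] [ 0.67844093 -0.12663699]
1.7
```

View pics/rack.png

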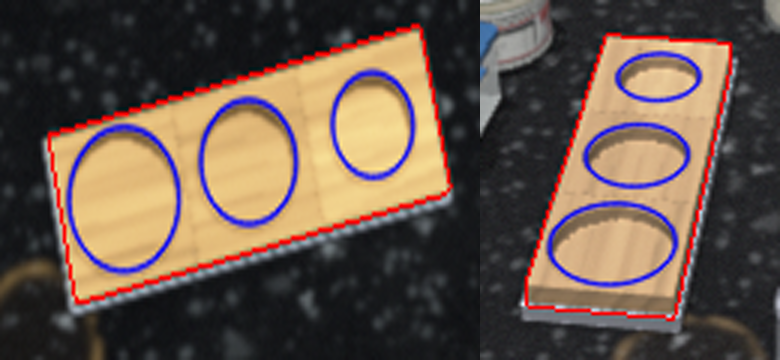

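The blue circles sit on the three wells and the red outline matches the rack, which is at (0.660,-0.043) with yaw 12.5°. Now I approach the largest cup's handle, with the grip at (0.446,0.0435) and yaw 27°.

Emit:
{"name": "move_arm", "arguments": {
  "jaw": [0.3, 0.3, 0.3, 0.3, 0.3, 0.3, 0.3, 0.3, 0.3, 0.3],
  "delta_pos": [
    [0.015, 0.037, -0.008],
    [0.015, 0.037, -0.008],
    [0.015, 0.037, -0.008],
    [0.015, 0.037, -0.008],
    [0.015, 0.037, -0.008],
    [0.015, 0.037, -0.008],
    [0.015, 0.037, -0.008],
    [0.015, 0.037, -0.008],
    [0.015, 0.037, -0.008],
    [0.015, 0.037, -0.008]
  ],
  "yaw": [0.005, 0.005, 0.005, 0.005, 0.005, 0.005, 0.005, 0.005, 0.005, 0.005],
  "force": 80
}}

```text
time: 2.53
ee_pos: [0.3757, -0.1297, 0.3247]
tcp_rot: [180.0, -0.0, 27.1]
wrist_force: [1.0, -0.7, -0.1]
opening: 0.0597
grasp_force: 0.0
```

Emit:
{"name": "move_arm", "arguments": {
  "jaw": [0.3, 0.3, 0.3, 0.3, 0.3, 0.3, 0.3],
  "delta_pos": [
    [0.014, 0.0345, -0.01],
    [0.014, 0.0345, -0.01],
    [0.014, 0.0345, -0.01],
    [0.014, 0.0345, -0.01],
    [0.014, 0.0345, -0.01],
    [0, 0, -0.02],
    [0, 0, 0]
  ],
  "yaw": [0, 0, 0, 0, 0, 0, 0]
}}

```text
time: 3.12
ee_pos: [0.4451, 0.0426, 0.2515]
tcp_rot: [-179.9, 0.2, 27.3]
wrist_force: [-1.5, -0.8, -1.5]
opening: 0.0597
grasp_force: 0.0
```

Emit:
{"name": "move_arm", "arguments": {
  "jaw": [0.3, 0.3, 0.3, 0.3, 1, 1, 1, 1, 1, 1],
  "delta_pos": [
    [0, 0.001, -0.016],
    [0, 0, -0.016],
    [0, 0, -0.016],
    [0, 0, 0],
    [0, 0, 0],
    [0, 0, 0],
    [0, 0, 0],
    [0, 0, 0],
    [0, 0, 0],
    [0, 0, 0]
  ],
  "yaw": [0, 0, 0, 0, 0, 0, 0, 0, 0, 0],
  "force": 80
}}

```text
time: 3.95
ee_pos: [0.4461, 0.0418, 0.2081]
tcp_rot: [179.9, -0.1, 27.1]
wrist_force: [-1.0, -0.8, 5.1]
opening: 0.0121
grasp_force: 78.0
```

Emit:
{"name": "move_arm", "arguments": {
  "jaw": [1, 1, 1, 1, 1],
  "delta_pos": [
    [0, 0, 0.015],
    [0, 0, 0.02],
    [0, 0, 0.025],
    [0, 0, 0],
    [0, 0, 0]
  ],
  "yaw": [0, 0, 0, 0, 0]
}}

```text
time: 4.37
ee_pos: [0.4461, 0.042, 0.2682]
tcp_rot: [179.9, -0.2, 27.1]
wrist_force: [-0.3, -0.1, -1.8]
opening: 0.0122
grasp_force: 78.2
```

```bash
python3 - <<'E'
from h import *
im=camera("side")[:,:,::-1]; t=camera("top")[:,:,::-1]
a=cv2.resize(im[170:370,260:460],(600,600)); cv2.imwrite("pics/g1.png",a)
o=bot.get_obs(); print(o["ee_pos"],o["tcp_rot"],o["opening"],o["wrist_force"])
n="largest"
m=outline_of("side","measure_"+n)[0]; M={"side":m["mask"].astype(float)}
print(m["confidence"])
e=o["ee_pos"]
for z in(.05,.055,.06,.065): print(z,*show(n,*fit(lambda c,p:cupmask(c,p,n,z),M,np.array([.4947,.0687,np.radians(207)]))))
E
```

```text
[0.44554121 0.04191413 0.26624846] [-1.79992625e+02  2.25973313e-02  2.70908607e+01] 0.011796661430394716 [ 0.32527547 -0.2534962  -1.6460755 ]
0.82
0.05 [0.4997, 0.0557] 208.4 0.174
0.055 [0.4983, 0.0611] 207.1 0.183
0.06 [0.4968, 0.0669] 207.8 0.197
0.065 [0.4953, 0.0721] 207.1 0.211
```

View pics/g1.png

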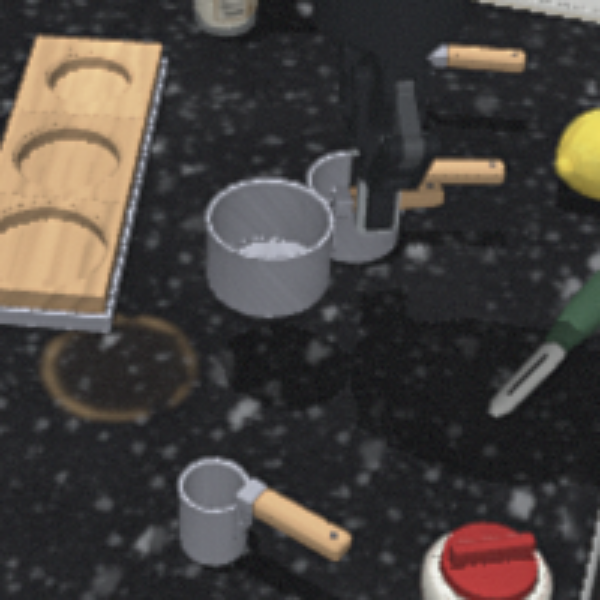

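The cup is held level at side crop (270,245). I carry it to the large well and turn it by -14.6°.

Emit:
{"name": "move_arm", "arguments": {
  "jaw": [1, 1, 1, 1, 1, 1, 1, 1, 1, 1],
  "delta_pos": [
    [0.02, -0.0018, 0],
    [0.02, -0.0018, 0],
    [0.02, -0.0018, 0],
    [0.02, -0.0018, 0],
    [0.02, -0.0018, 0],
    [0.02, -0.0018, 0],
    [0.0203, -0.0016, 0],
    [0, 0, 0],
    [0, 0, -0.015],
    [0, 0, 0]
  ],
  "yaw": [-0.0364, -0.0364, -0.0364, -0.0364, -0.0364, -0.0364, -0.0364, 0, 0, 0]
}}

```text
time: 5.35
ee_pos: [0.5851, 0.0295, 0.2483]
tcp_rot: [-180.0, 0.3, 12.5]
wrist_force: [-1.1, -0.1, -2.2]
opening: 0.012
grasp_force: 78.1
```

```bash
cat > chk.py <<'E'
import sys
from h import *
n=sys.argv[1]; z=float(sys.argv[2]); x,y,a=map(float,sys.argv[3:6])
o=bot.get_obs(); print(o["time"],o["ee_pos"],o["tcp_rot"])
M={}
for c in("top","side"):
    im=camera(c)
    m=outline_of(c,"measure_"+n)
    if m and m[0]["confidence"]>.4: print(c,m[0]["confidence"],*show(n,*fit(lambda c,p:cupmask(c,p,n,z),{c:m[0]["mask"].astype(float)},np.array([x,y,np.radians(a)]))))
    u,v=np.int32(proj(c,(x,y,.04))); v=min(max(v,80),400); u=min(max(u,100),540)
    M[c]=cv2.resize(im[v-75:v+75,u-90:u+90,::-1],(384,320),interpolation=cv2.INTER_CUBIC)
cv2.imwrite(f"pics/{sys.argv[6]}.png",np.hstack([M["top"],M["side"]]))
E
python3 chk.py largest 0.044 0.641 0.041 192.5 p1
```

```text
5.35 [0.58510217 0.02947888 0.24825673] [-179.95012532    0.2854899    12.51689243]
side 0.87 [0.6381, 0.0423] 193.2 0.262
```

View pics/p1.png

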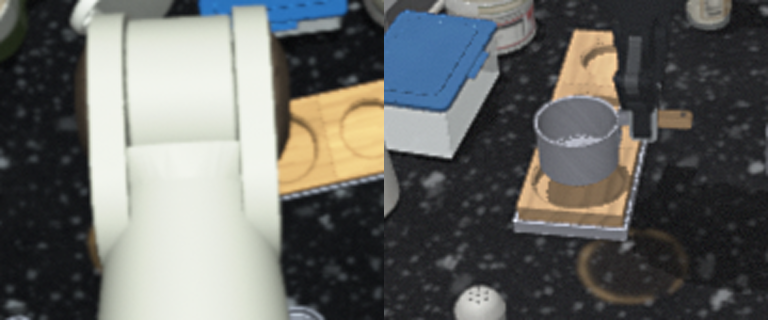

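The cup is over the large well at side crop (580,140), so I lower it.

Emit:
{"name": "move_arm", "arguments": {
  "jaw": [1, 1, 1, 1, 1, 1, 1],
  "delta_pos": [
    [0.0005, 0, -0.012],
    [0, 0, -0.01],
    [0, 0, -0.005],
    [0, 0, -0.003],
    [0, 0, -0.002],
    [0, 0, -0.001],
    [0, 0, 0]
  ],
  "yaw": [0, 0, 0, 0, 0, 0, 0]
}}

```text
time: 6.13
ee_pos: [0.5856, 0.0295, 0.2211]
tcp_rot: [180.0, 0.0, 12.5]
wrist_force: [-12.8, -1.7, 21.5]
opening: 0.0122
grasp_force: 81.0
```

Emit:
{"name": "move_arm", "arguments": {
  "jaw": [0.5, 0.5, 0.5, 0.4, 0.4, 0.4, 0.4, 0.4],
  "delta_pos": [
    [0, 0, 0],
    [0, 0, 0],
    [0, 0, 0],
    [0, 0, 0.02],
    [0, 0, 0.03],
    [-0.01, -0.01, 0.02],
    [-0.03, -0.02, 0],
    [-0.03, -0.02, 0]
  ],
  "yaw": [0, 0, 0, 0, 0, 0, 0, 0]
}}

```text
time: 6.8
ee_pos: [0.5165, -0.0206, 0.2893]
tcp_rot: [180.0, -0.1, 12.6]
wrist_force: [-0.1, 0.1, 0.0]
opening: 0.0516
grasp_force: 0.0
```

```bash
python3 chk.py largest 0.013 0.641 0.041 192.5 p2
```

```text
6.8 [ 0.51646016 -0.02056577  0.28931033] [ 1.79972932e+02 -9.40960066e-02  1.25666902e+01]
top 0.71 [0.6412, 0.044] 192.5 3.398
side 0.94 [0.6416, 0.0376] 190.0 0.144
```

View pics/p2.png

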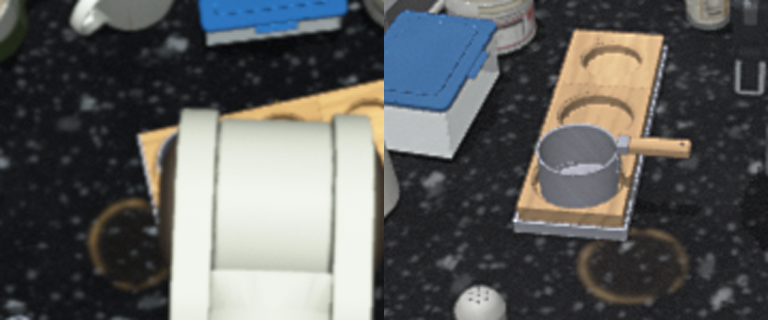

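The largest cup is down in its well, square across the row, at side crop (580,165). Next is the second cup.

Emit:
{"name": "move_arm", "arguments": {
  "jaw": [0.35, 0.35, 0.35, 0.35, 0.35, 0.35, 0.35, 0.35],
  "delta_pos": [
    [-0.0288, -0.0165, 0],
    [-0.0288, -0.0165, 0],
    [-0.0289, -0.0165, -0.01],
    [0, 0, -0.025],
    [0, 0, -0.025],
    [0, 0, -0.015],
    [0, 0, -0.01],
    [0, 0, 0]
  ],
  "yaw": [0.035, 0.035, 0.035, 0, 0, 0, 0, 0]
}}

```text
time: 7.67
ee_pos: [0.43, -0.0696, 0.2016]
tcp_rot: [-179.9, 0.2, 18.5]
wrist_force: [0.0, 0.8, 0.1]
opening: 0.0557
grasp_force: 0.0
```

Emit:
{"name": "move_arm", "arguments": {
  "jaw": [1, 1, 1, 1, 1, 1, 1, 1, 1, 1],
  "delta_pos": [
    [0, 0, 0],
    [0, 0, 0],
    [0, 0, 0],
    [0, 0, 0],
    [0, 0, 0],
    [0, 0, 0.01],
    [0, 0, 0.02],
    [0, 0, 0.03],
    [0, 0, 0],
    [0, 0, 0]
  ],
  "yaw": [0, 0, 0, 0, 0, 0, 0, 0, 0, 0]
}}

```text
time: 8.5
ee_pos: [0.4305, -0.0701, 0.2657]
tcp_rot: [179.9, -0.2, 18.5]
wrist_force: [-0.1, -0.0, -1.8]
opening: 0.0117
grasp_force: 78.1
```

```bash
python3 chk.py second 0.06 0.478 -0.0545 198.5 p3
```

```text
8.5 [ 0.43045316 -0.0700743   0.26568352] [ 1.79908537e+02 -1.67484809e-01  1.85037941e+01]
side 0.64 [0.4762, -0.053] 199.4 0.274
```

View pics/p3.png

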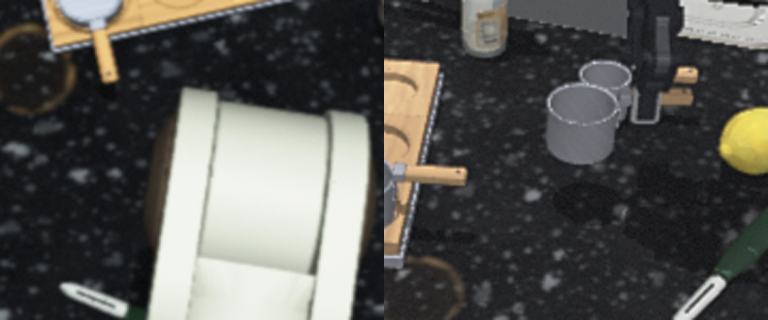

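The second cup is held level at side crop (583,125). I carry it to the middle well.

Emit:
{"name": "move_arm", "arguments": {
  "jaw": [1, 1, 1, 1, 1, 1, 1, 1, 1, 1],
  "delta_pos": [
    [0.015, 0.0015, 0],
    [0.021, 0.0019, 0],
    [0.021, 0.0019, 0],
    [0.021, 0.0019, 0],
    [0.021, 0.0019, 0],
    [0.021, 0.0019, 0],
    [0.021, 0.0019, 0],
    [0.021, 0.0019, 0],
    [0.0187, 0.0021, 0],
    [0, 0, 0]
  ],
  "yaw": [-0.012, -0.012, -0.012, -0.012, -0.012, -0.012, -0.012, -0.012, -0.009, 0]
}}

```text
time: 9.53
ee_pos: [0.6127, -0.0527, 0.2617]
tcp_rot: [-180.0, 0.1, 12.5]
wrist_force: [0.4, 1.0, -0.9]
opening: 0.0122
grasp_force: 78.0
```

Emit:
{"name": "move_arm", "arguments": {
  "jaw": [1, 1, 1, 1, 1, 1, 1],
  "delta_pos": [
    [0, 0, -0.015],
    [0, 0, -0.015],
    [0, 0, -0.008],
    [0, 0, -0.005],
    [0, 0, -0.003],
    [0, 0, -0.0015],
    [0, 0, 0]
  ],
  "yaw": [0, 0, 0, 0, 0, 0, 0]
}}

```text
time: 10.12
ee_pos: [0.6102, -0.0531, 0.2179]
tcp_rot: [180.0, -0.0, 12.5]
wrist_force: [-5.0, -0.2, 7.6]
opening: 0.0122
grasp_force: 79.1
```

Emit:
{"name": "move_arm", "arguments": {
  "jaw": [0.5, 0.5, 0.5, 0.4, 0.4, 0.4, 0.4, 0.4, 0.4, 0.4],
  "delta_pos": [
    [0, 0, 0],
    [0, 0, 0],
    [0, 0, 0],
    [0, 0, 0.02],
    [0, 0, 0.03],
    [-0.0295, -0.0199, 0.02],
    [-0.03, -0.025, 0],
    [-0.03, -0.025, 0],
    [-0.03, -0.025, 0],
    [-0.03, -0.025, 0]
  ],
  "yaw": [0, 0, 0, 0, 0, -0.012, -0.012, -0.012, 0, 0]
}}

```text
time: 10.95
ee_pos: [0.4597, -0.1736, 0.2862]
tcp_rot: [180.0, -0.0, 10.5]
wrist_force: [0.9, -1.3, 0.1]
opening: 0.0513
grasp_force: 0.0
```

```bash
python3 chk.py second 0.013 0.66 -0.043 192.5 p4
```

```text
10.95 [ 0.45967601 -0.17362296  0.28619356] [ 1.79985601e+02 -1.86971737e-02  1.04572613e+01]
top 0.8 [0.6587, -0.0426] 191.4 0.169
side 0.73 [0.6618, -0.048] 185.5 0.298
```

View pics/p4.png

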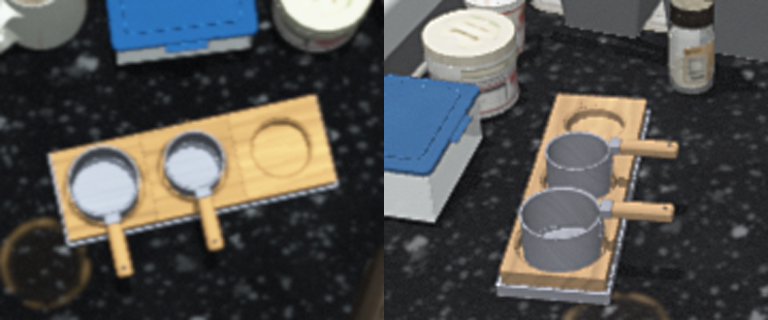

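Both cups are seated and square, at top crop (105,185) and (195,163). Now the third.

Emit:
{"name": "move_arm", "arguments": {
  "jaw": [0.4, 0.4, 0.4, 0.4, 0.4, 0.4],
  "delta_pos": [
    [-0.02, -0.02, -0.01],
    [0, 0, -0.025],
    [0, 0, -0.025],
    [0, 0, -0.0145],
    [0, 0, -0.008],
    [0, 0, 0]
  ],
  "yaw": [0, 0, 0, 0, 0, 0]
}}

```text
time: 11.65
ee_pos: [0.4414, -0.1922, 0.2019]
tcp_rot: [-179.9, 0.1, 10.5]
wrist_force: [-0.2, 1.0, -0.2]
opening: 0.0513
grasp_force: 0.0
```

Emit:
{"name": "move_arm", "arguments": {
  "jaw": [1, 1, 1, 1, 1, 1, 1, 1, 1, 1],
  "delta_pos": [
    [0, 0, 0],
    [0, 0, 0],
    [0, 0, 0],
    [0, 0, 0],
    [0, 0, 0],
    [0, 0, 0.01],
    [0, 0, 0.02],
    [0, 0, 0.03],
    [0, 0, 0],
    [0, 0, 0]
  ],
  "yaw": [0, 0, 0, 0, 0, 0, 0, 0, 0, 0]
}}

```text
time: 12.48
ee_pos: [0.4417, -0.1932, 0.2659]
tcp_rot: [179.9, -0.2, 10.4]
wrist_force: [-0.3, -0.3, -2.0]
opening: 0.0122
grasp_force: 78.1
```

```bash
python3 chk.py third 0.06 0.486 -0.185 190.5 p5
```

```text
12.4833 [ 0.44167727 -0.19322467  0.26591389] [ 1.79880365e+02 -1.76527251e-01  1.04225954e+01]
top 0.89 [0.4881, -0.1824] 115.1 1.009
side 0.7 [0.4843, -0.182] 189.7 0.229
```

View pics/p5.png

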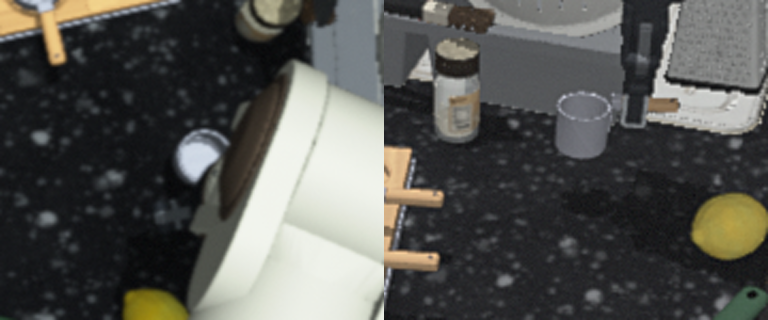

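The third cup is held level at side crop (583,122). I carry it to the small well.

Emit:
{"name": "move_arm", "arguments": {
  "jaw": [1, 1, 1, 1, 1, 1, 1, 1, 1, 1],
  "delta_pos": [
    [0.0193, 0.0057, 0],
    [0.0193, 0.0057, 0],
    [0.0193, 0.0057, 0],
    [0.0193, 0.0057, 0],
    [0.0193, 0.0057, 0],
    [0.0193, 0.0057, 0],
    [0.0193, 0.0057, 0],
    [0.0193, 0.0057, 0],
    [0.0193, 0.0057, 0],
    [0.0193, 0.0058, 0]
  ],
  "yaw": [0.0036, 0.0036, 0.0036, 0.0036, 0.0036, 0.0036, 0.0036, 0.0036, 0.0036, 0.0036]
}}

```text
time: 13.52
ee_pos: [0.6348, -0.1355, 0.2623]
tcp_rot: [-179.9, 0.1, 12.5]
wrist_force: [-0.5, -0.0, -1.1]
opening: 0.0126
grasp_force: 78.1
```

Emit:
{"name": "move_arm", "arguments": {
  "jaw": [1, 1, 1, 1, 1, 1, 1, 1],
  "delta_pos": [
    [0, 0, 0],
    [0, 0, -0.015],
    [0, 0, -0.015],
    [0, 0, -0.008],
    [0, 0, -0.005],
    [0, 0, -0.003],
    [0, 0, -0.0015],
    [0, 0, 0]
  ],
  "yaw": [0, 0, 0, 0, 0, 0, 0, 0]
}}

```text
time: 14.18
ee_pos: [0.6337, -0.1361, 0.2181]
tcp_rot: [180.0, -0.0, 12.5]
wrist_force: [-4.9, 0.7, 8.1]
opening: 0.0123
grasp_force: 79.3
```

Emit:
{"name": "move_arm", "arguments": {
  "jaw": [0.5, 0.5, 0.5, 0.4, 0.4, 0.4, 0.4, 0.4, 0.4, 0.4],
  "delta_pos": [
    [0, 0, 0],
    [0, 0, 0],
    [0, 0, 0],
    [0, 0, 0.02],
    [0, 0, 0.03],
    [-0.02, 0, 0.03],
    [-0.035, 0.01, 0],
    [-0.035, 0.02, 0],
    [-0.035, 0.02, 0],
    [-0.035, 0.02, 0]
  ],
  "yaw": [0, 0, 0, 0, 0, 0, 0, 0, 0, 0]
}}

```text
time: 15.02
ee_pos: [0.4725, -0.0654, 0.2959]
tcp_rot: [-180.0, -0.0, 12.4]
wrist_force: [0.0, 1.4, 0.7]
opening: 0.0512
grasp_force: 0.0
```

```bash
python3 chk.py third 0.013 0.678 -0.127 192.5 p6; python3 chk.py smallest 0 0.481 0.2025 160.4 p7; python3 - <<'E'
import cv2
i=cv2.resize(cv2.imread("pics/p6.png"),(720,300));j=cv2.resize(cv2.imread("pics/p7.png"),(720,300))
cv2.imwrite("pics/p67.png",cv2.vconcat([i,j]))
E
python3 - <<'E'
from h import *
M={}
for c,b in(("top",(185,270,235,340)),("side",(315,315,385,365))):
    camera(c); r=outline_of(c,"measure_smallest"); print(c,[(q["confidence"],q["mask"].sum(),np.round(q["xy"])) for q in r]); 
    im=cv2.cvtColor(camera(c),cv2.COLOR_RGB2HSV); m=np.zeros((480,640),np.uint8)
    w=cv2.inRange(im,(5,90,90),(25,255,255)); m[b[1]:b[3],b[0]:b[2]]=w[b[1]:b[3],b[0]:b[2]]
    ys,xs=np.nonzero(m); P=np.array([ray(c,(x,y),.0535 if c=="top" else .05)[:2] for x,y in zip(xs,ys)]); 
    v=cv2.fitLine(np.float32(P),cv2.DIST_L2,0,.01,.01).ravel(); print(len(P),P.mean(0),np.degrees(np.arctan2(v[1],v[0]))%180)
E
```

```text
15.0167 [ 0.47248919 -0.06544272  0.29587202] [-1.79998954e+02 -7.36064627e-03  1.24462458e+01]
top 0.92 [0.6772, -0.1272] 190.2 0.154
side 0.66 [0.6808, -0.1354] 182.0 0.288
15.2167 [ 0.47361946 -0.06551319  0.29685686] [ 1.79959968e+02 -1.01028431e-01  1.25332104e+01]
top 0.81 [0.4805, 0.2038] 163.1 0.128
side 0.85 [0.4816, 0.2015] 158.6 0.199
top [(0.97, np.int64(464), array([210., 296.]))]
206 [0.43058245 0.21821725] 162.12732
side [(0.59, np.int64(1084), array([336., 341.]))]
324 [0.43232045 0.22029757] 159.79655
```

View pics/p67.png

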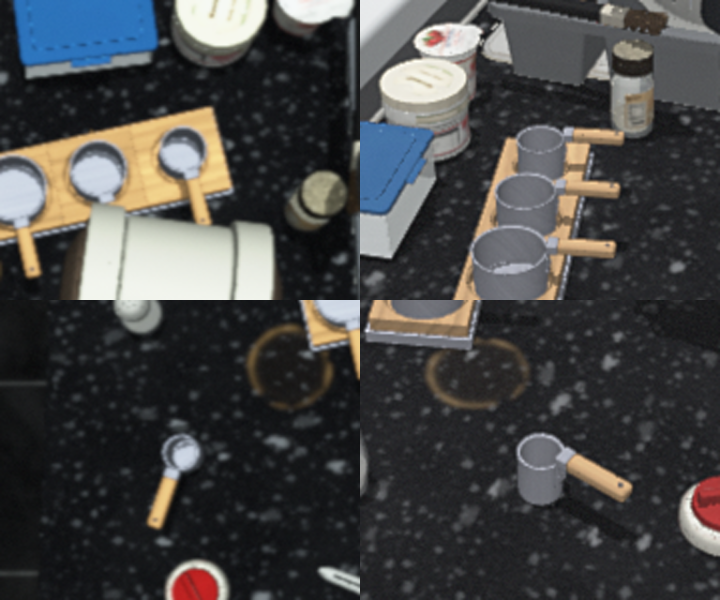

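The third cup is seated, so all three are square in their wells. The smallest stands at (0.481,0.203) with its handle at about 162°.

Emit:
{"name": "move_arm", "arguments": {
  "jaw": [0.4, 0.4, 0.4, 0.4, 0.4, 0.4, 0.4, 0.4, 0.4],
  "delta_pos": [
    [-0.0057, 0.0358, 0],
    [-0.0057, 0.0358, 0],
    [-0.0058, 0.0358, 0],
    [-0.0058, 0.0358, 0],
    [-0.0058, 0.0358, 0],
    [-0.0058, 0.0358, 0],
    [-0.0057, 0.0358, 0],
    [-0.0057, 0.0357, -0.01],
    [0, 0, -0.02]
  ],
  "yaw": [-0.0665, -0.0665, -0.0665, -0.0665, -0.0665, -0.0665, -0.0665, -0.0665, 0]
}}

```text
time: 16.47
ee_pos: [0.428, -0.01, 0.266]
tcp_rot: [-171.2, -0.0, -3.6]
wrist_force: [1.1, -0.2, -0.5]
opening: 0.0511
grasp_force: 0.0
```

Emit:
{"name": "move_arm", "arguments": {
  "jaw": [0.4, 0.4, 0.4, 0.4, 0.4],
  "delta_pos": [
    [0, 0, -0.02],
    [0, 0, -0.02],
    [0, 0, -0.0145],
    [0, 0, -0.008],
    [0, 0, 0]
  ],
  "yaw": [0, 0, 0, 0, 0]
}}

```text
time: 16.88
ee_pos: [0.4275, -0.0093, 0.2003]
tcp_rot: [-171.3, 0.3, -3.5]
wrist_force: [-1.1, 0.0, 0.3]
opening: 0.0513
grasp_force: 0.0
```

Emit:
{"name": "move_arm", "arguments": {
  "jaw": [1, 1, 1, 1, 1, 1, 1, 1, 1, 1],
  "delta_pos": [
    [0, 0, 0],
    [0, 0, 0],
    [0, 0, 0],
    [0, 0, 0],
    [0, 0, 0],
    [0, 0, 0.015],
    [0, 0, 0.03],
    [0, 0, 0.03],
    [0, 0, 0.015],
    [0, 0, 0]
  ],
  "yaw": [0, 0, 0, 0, 0, 0, 0, 0, 0, 0]
}}

```text
time: 17.72
ee_pos: [0.4288, -0.0093, 0.2959]
tcp_rot: [-171.3, -0.2, -3.5]
wrist_force: [0.4, -0.2, 0.4]
opening: 0.0002
grasp_force: 0.0
```

```bash
python3 chk.py smallest 0.09 0.481 0.203 162 p8;  python3 chk.py largest 0.013 0.641 0.041 192.5 p9
```

```text
17.7167 [ 0.42879533 -0.00931161  0.2958914 ] [-1.71268021e+02 -1.53811970e-01 -3.45213164e+00]
top 0.89 [0.474, 0.1879] 161.3 0.406
side 0.68 [0.4557, 0.2733] 107.4 0.75
17.9167 [ 0.42783605 -0.00925894  0.29090595] [-171.27759001    0.25681852   -3.44978575]
top 0.6 [0.6409, 0.0421] 192.9 0.127
side 0.78 [0.6427, 0.0363] 188.5 0.158
```

View pics/p8.png

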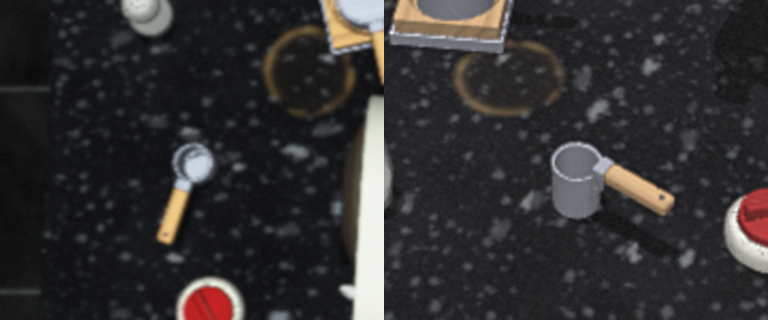

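The smallest cup still stands at top crop (193,163): the arm stopped short at y=-0.01 with the tool tilted. I check the joints.

```bash
python3 -c "
from workcell import bot
o=bot.get_obs();print(o['q'],o['qd'],o['joint_efforts'],o['ee_pos'],o['tcp_rot'],o['wrist_force'])"
```

```text
[ -3.50655722 -12.46198312 -19.14792771  83.58948254   8.7236536
 179.94364988] [ 0.02774214 -0.08202082  0.37068924  0.0132144   0.11310116 -0.0101691 ] [ 1.22382422e-03 -3.33076251e+01  4.69623828e+01  4.40581888e-02
  4.92439270e-01  3.95773884e-05] [ 0.42783144 -0.00925844  0.29104831] [-171.2760828     0.26688044   -3.45085839] [ 0.44931252 -0.39504022 -0.1267932 ]
```

Joint 6 is at its 180° limit (q6 = q1 + 180 - yaw), so I take the other half turn, to yaw 162°.

Emit:
{"name": "move_arm", "arguments": {
  "jaw": [0.4, 0.4, 0.4, 0.4, 0.4, 0.4, 0.4, 0.4, 0.4, 0.4],
  "delta_pos": [
    [0, 0, 0],
    [0, 0, 0],
    [0, 0, 0],
    [0, 0, 0],
    [0, 0, 0],
    [0, 0.01, 0],
    [0, 0.01, 0],
    [0, 0.01, 0],
    [0, 0.01, 0],
    [0, 0.01, 0]
  ],
  "yaw": [0.12, 0.12, 0.12, 0.12, 0.12, 0.12, 0.12, 0.12, 0.12, 0.12]
}}

```text
time: 18.95
ee_pos: [0.428, 0.0412, 0.2914]
tcp_rot: [-171.2, 0.2, 65.6]
wrist_force: [0.2, 0.1, 0.2]
opening: 0.051
grasp_force: 0.0
```

The tilt has stayed in the commanded pose. Pushing against the opposite joint 6 limit, in the opposite direction, should undo it, so I turn there with the tool high and clear.

Emit:
{"name": "move_arm", "arguments": {
  "jaw": [0.4, 0.4, 0.4, 0.4, 0.4, 0.4, 0.4, 0.4, 0.4, 0.4],
  "delta_pos": [
    [0, 0, 0.01],
    [0, 0, 0.01],
    [0, 0, 0.01],
    [0, 0, 0],
    [0, 0, 0],
    [0, 0, 0],
    [0, 0, 0],
    [0, 0, 0],
    [0, 0, 0],
    [0, 0, 0]
  ],
  "yaw": [0.124, 0.124, 0.124, 0.124, 0.124, 0.124, 0.124, 0.124, 0.124, 0.124]
}}

```text
time: 19.78
ee_pos: [0.428, 0.0408, 0.3214]
tcp_rot: [-171.2, 0.1, 136.7]
wrist_force: [-0.1, 0.2, 0.4]
opening: 0.0512
grasp_force: 0.0
```

Emit:
{"name": "move_arm", "arguments": {
  "jaw": [0.4, 0.4, 0.4, 0.4, 0.4, 0.4, 0.4, 0.4, 0.4, 0.4],
  "delta_pos": [
    [0, 0, 0],
    [0, 0, 0],
    [0, 0, 0],
    [0, 0, 0],
    [0, 0, 0],
    [0, 0, 0],
    [0, 0, 0],
    [0, 0, 0],
    [0, 0, 0],
    [0, 0, 0]
  ],
  "yaw": [0.124, 0.124, 0.124, 0.124, 0.124, 0.124, 0.124, 0.124, 0.124, 0.124]
}}

```text
time: 20.62
ee_pos: [0.428, 0.0407, 0.3214]
tcp_rot: [-171.3, 0.1, -152.2]
wrist_force: [1.1, -0.6, -0.9]
opening: 0.0514
grasp_force: 0.0
```

Emit:
{"name": "move_arm", "arguments": {
  "jaw": [0.4, 0.4, 0.4, 0.4, 0.4, 0.4, 0.4, 0.4, 0.4, 0.4],
  "delta_pos": [
    [0, 0, 0],
    [0, 0, 0],
    [0, 0, 0],
    [0, 0, 0],
    [0, 0, 0],
    [0, 0, 0],
    [0, 0, 0],
    [0, 0, 0],
    [0, 0, 0],
    [0, 0, 0]
  ],
  "yaw": [0.124, 0.124, 0.124, 0.124, 0.124, 0.124, 0.124, 0.124, 0.124, 0.124]
}}

```text
time: 21.45
ee_pos: [0.4279, 0.0407, 0.3214]
tcp_rot: [-171.3, 0.2, -81.2]
wrist_force: [-0.3, 0.8, 0.3]
opening: 0.0508
grasp_force: 0.0
```

```bash
python3 -c "
from workcell import bot
o=bot.get_obs();print(o['time'],o['q'],o['ee_pos'],o['tcp_rot'])"
```

```text
21.45 [  5.25217566 -17.82465521 -20.21054881  78.94125142   0.71988784
 -93.47973552] [0.42791177 0.04074402 0.32144031] [-171.29951819    0.18593036  -81.19935501]
```

Emit:
{"name": "move_arm", "arguments": {
  "jaw": [0.4, 0.4, 0.4, 0.4, 0.4, 0.4, 0.4, 0.4, 0.4, 0.4],
  "delta_pos": [
    [0, 0, 0],
    [0, 0, 0],
    [0, 0, 0],
    [0, 0, 0],
    [0, 0, 0],
    [0, 0, 0],
    [0, 0, 0],
    [0, 0, 0],
    [0, 0, 0],
    [0, 0, 0]
  ],
  "yaw": [0.124, 0.124, 0.124, 0.124, 0.124, 0.124, 0.124, 0.124, 0.124, 0.124]
}}

```text
time: 22.28
ee_pos: [0.428, 0.0407, 0.3214]
tcp_rot: [-171.3, 0.2, -10.2]
wrist_force: [-0.4, 0.1, -0.5]
opening: 0.0513
grasp_force: 0.0
```

Emit:
{"name": "move_arm", "arguments": {
  "jaw": [0.4, 0.4, 0.4, 0.4, 0.4],
  "delta_pos": [
    [0, 0, 0],
    [0, 0, 0],
    [0, -0.01, 0],
    [0, -0.01, 0],
    [0, 0, 0]
  ],
  "yaw": [0.12, 0.1, 0.0, 0.0, 0]
}}

```text
time: 22.7
ee_pos: [0.4276, 0.0279, 0.3218]
tcp_rot: [-171.6, 0.2, 1.4]
wrist_force: [0.5, 0.7, 0.4]
opening: 0.0511
grasp_force: 0.0
```

```bash
python3 -c "
from workcell import bot
o=bot.get_obs();print(o['time'],o['q'],o['ee_pos'],o['tcp_rot'])"
```

```text
22.7 [   1.56292467  -12.52419355  -15.79581988   86.89867652    8.38292364
 -179.83409245] [0.42755509 0.02794184 0.32183044] [-171.61759888    0.19448947    1.39878876]
```

Emit:
{"name": "move_arm", "arguments": {
  "jaw": [0.4, 0.4, 0.4],
  "delta_pos": [
    [0, -0.01, 0],
    [0, -0.01, 0],
    [0, 0, 0]
  ],
  "yaw": [0.0, 0.0, 0]
}}

```text
time: 22.95
ee_pos: [0.4269, 0.0213, 0.3223]
tcp_rot: [-172.1, 0.2, 0.7]
wrist_force: [-0.2, -0.0, 0.5]
opening: 0.0513
grasp_force: 0.0
```

```bash
python3 -c "
from workcell import bot
o=bot.get_obs();print(o['time'],o['q'],o['ee_pos'],o['tcp_rot'])"
```

```text
22.95 [   0.80258071  -12.66774919  -15.8475212    86.97535879    7.89360605
 -179.91358241] [0.42693041 0.02130867 0.32229945] [-1.72106635e+02  1.66998695e-01  7.16981585e-01]
```

Pushing works (roll -171.6 to -172.1), so I push with larger steps.

Emit:
{"name": "move_arm", "arguments": {
  "jaw": [0.4, 0.4, 0.4, 0.4],
  "delta_pos": [
    [0, -0.036, 0],
    [0, -0.036, 0],
    [0, -0.036, 0],
    [0, 0, 0]
  ],
  "yaw": [0.066, 0.066, 0.066, 0]
}}

```text
time: 23.28
ee_pos: [0.4174, 0.0402, 0.3236]
tcp_rot: [-177.0, 0.3, 4.6]
wrist_force: [-0.1, 0.2, 0.5]
opening: 0.0515
grasp_force: 0.0
```

Emit:
{"name": "move_arm", "arguments": {
  "jaw": [0.4, 0.4, 0.4],
  "delta_pos": [
    [0, -0.036, 0],
    [0, -0.03, 0],
    [0, 0, 0]
  ],
  "yaw": [0.066, 0.055, 0]
}}

```text
time: 23.53
ee_pos: [0.4084, 0.0506, 0.3238]
tcp_rot: [-179.9, 0.3, 7.0]
wrist_force: [0.9, -0.6, -0.2]
opening: 0.0512
grasp_force: 0.0
```

The tool is vertical again. I turn back to yaw 162° while moving to the smallest cup.

Emit:
{"name": "move_arm", "arguments": {
  "jaw": [0.4, 0.4, 0.4, 0.4, 0.4, 0.4, 0.4, 0.4, 0.4, 0.4],
  "delta_pos": [
    [0.002, 0.01, 0],
    [0.002, 0.01, 0],
    [0.002, 0.01, 0],
    [0.002, 0.01, 0],
    [0.002, 0.01, 0],
    [0.002, 0.01, 0],
    [0.002, 0.01, 0],
    [0.002, 0.01, 0],
    [0.002, 0.01, 0],
    [0.002, 0.01, 0]
  ],
  "yaw": [-0.12, -0.12, -0.12, -0.12, -0.12, -0.12, -0.12, -0.12, -0.12, -0.12]
}}

```text
time: 24.37
ee_pos: [0.4291, 0.1505, 0.3236]
tcp_rot: [-179.8, 0.4, -62.2]
wrist_force: [-0.4, -0.5, -0.2]
opening: 0.0515
grasp_force: 0.0
```

Emit:
{"name": "move_arm", "arguments": {
  "jaw": [0.4, 0.4, 0.4, 0.4, 0.4, 0.4, 0.4, 0.4, 0.4, 0.4],
  "delta_pos": [
    [0, 0.007, 0],
    [0, 0.007, 0],
    [0, 0.007, 0],
    [0, 0.007, 0],
    [0, 0.007, 0],
    [0, 0.007, 0],
    [0, 0.007, 0],
    [0, 0.007, 0],
    [0, 0.007, 0],
    [0, 0.006, 0]
  ],
  "yaw": [-0.12, -0.12, -0.12, -0.12, -0.12, -0.12, -0.12, -0.12, -0.12, -0.12]
}}

```text
time: 25.2
ee_pos: [0.4291, 0.2194, 0.3236]
tcp_rot: [-179.9, 0.4, -131.0]
wrist_force: [-0.1, 0.2, -0.0]
opening: 0.0511
grasp_force: 0.0
```

Emit:
{"name": "move_arm", "arguments": {
  "jaw": [0.4, 0.4, 0.4, 0.4, 0.4, 0.4, 0.4, 0.4, 0.4, 0.4],
  "delta_pos": [
    [0, 0, 0],
    [0, 0, 0],
    [0, 0, 0],
    [0, 0, 0],
    [0, 0, 0],
    [0, 0, 0],
    [0, 0, 0],
    [0, 0, 0],
    [0, 0, 0],
    [0, 0, 0]
  ],
  "yaw": [-0.118, -0.118, -0.118, -0.118, -0.118, -0.118, -0.118, -0.118, -0.118, -0.116]
}}

```text
time: 26.03
ee_pos: [0.4291, 0.219, 0.3236]
tcp_rot: [-179.9, 0.3, 161.5]
wrist_force: [0.6, -0.8, 0.8]
opening: 0.0511
grasp_force: 0.0
```

Emit:
{"name": "move_arm", "arguments": {
  "jaw": [0.4, 0.4],
  "delta_pos": [
    [0, 0, 0],
    [0, 0, 0]
  ],
  "yaw": [0, 0]
}}

```text
time: 26.2
ee_pos: [0.429, 0.219, 0.3236]
tcp_rot: [-179.9, 0.3, 162.1]
wrist_force: [0.7, 0.1, -0.2]
opening: 0.0509
grasp_force: 0.0
```

Emit:
{"name": "move_arm", "arguments": {
  "jaw": [0.4, 0.4, 0.4, 0.4, 0.4, 0.4],
  "delta_pos": [
    [0, 0.001, -0.035],
    [0, 0, -0.035],
    [0, 0, -0.025],
    [0, 0, -0.016],
    [0, 0, -0.008],
    [0, 0, 0]
  ],
  "yaw": [0, 0, 0, 0, 0, 0]
}}

```text
time: 26.7
ee_pos: [0.4284, 0.2198, 0.2031]
tcp_rot: [-179.7, 0.2, 162.0]
wrist_force: [-0.1, -0.6, -0.2]
opening: 0.0514
grasp_force: 0.0
```

Emit:
{"name": "move_arm", "arguments": {
  "jaw": [1, 1, 1, 1, 1, 1, 1, 1, 1, 1],
  "delta_pos": [
    [0, 0, 0],
    [0, 0, 0],
    [0, 0, 0],
    [0, 0, 0],
    [0, 0, 0],
    [0, 0, 0.015],
    [0, 0, 0.03],
    [0, 0, 0.035],
    [0, 0, 0.02],
    [0, 0, 0]
  ],
  "yaw": [0, 0, 0, 0, 0, 0, 0, 0, 0, 0]
}}

```text
time: 27.53
ee_pos: [0.4296, 0.2205, 0.3098]
tcp_rot: [179.9, 0.6, 161.9]
wrist_force: [-0.3, 1.0, -0.7]
opening: 0.0123
grasp_force: 78.1
```

```bash
python3 chk.py smallest 0.1 0.481 0.203 162 p10
```

```text
27.5333 [0.42960871 0.22048892 0.30977118] [179.86173305   0.6368819  161.89646772]
top 0.93 [0.482, 0.2044] 163.7 0.922
side 0.71 [0.4808, 0.2018] 158.3 0.887
```

View pics/p10.png

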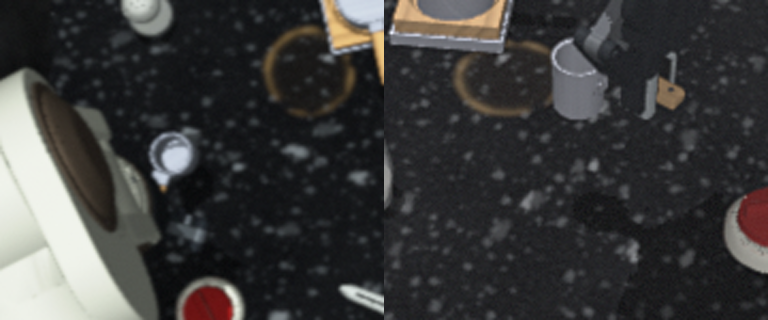

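The smallest cup is held level at side crop (578,80). I carry it over the largest and turn it to 102.5°.

Emit:
{"name": "move_arm", "arguments": {
  "jaw": [1, 1, 1, 1, 1, 1, 1, 1, 1, 1],
  "delta_pos": [
    [0.02, -0.0125, 0],
    [0.02, -0.0125, 0],
    [0.02, -0.0125, 0],
    [0.02, -0.0125, 0],
    [0.02, -0.0125, 0],
    [0.02, -0.0125, 0],
    [0.02, -0.0125, 0],
    [0.02, -0.0125, 0],
    [0.02, -0.0125, 0],
    [0.02, -0.0128, 0]
  ],
  "yaw": [-0.1038, -0.1038, -0.1038, -0.1038, -0.1038, -0.1038, -0.1038, -0.1038, -0.1038, -0.1038]
}}

```text
time: 28.57
ee_pos: [0.6296, 0.094, 0.3027]
tcp_rot: [-179.7, 0.3, 102.1]
wrist_force: [-0.1, 0.3, -1.2]
opening: 0.0119
grasp_force: 78.1
```

Emit:
{"name": "move_arm", "arguments": {
  "jaw": [1, 1, 1, 1],
  "delta_pos": [
    [0, 0, 0],
    [0, 0, -0.015],
    [0, 0, -0.015],
    [0, 0, 0]
  ],
  "yaw": [0, 0, 0, 0]
}}

```text
time: 28.9
ee_pos: [0.628, 0.0947, 0.2699]
tcp_rot: [-179.5, 0.3, 102.4]
wrist_force: [-0.9, 0.0, -0.5]
opening: 0.0122
grasp_force: 78.2
```

```bash
python3 chk.py smallest 0.07 0.641 0.0415 102.5 p11
```

```text
28.9 [0.62796819 0.09466325 0.26988032] [-179.46028801    0.3142403   102.44222088]
top 0.85 [0.6363, 0.0417] 116.5 1.012
side 0.77 [0.6404, 0.0446] 105.5 1.849
```

View pics/p11.png

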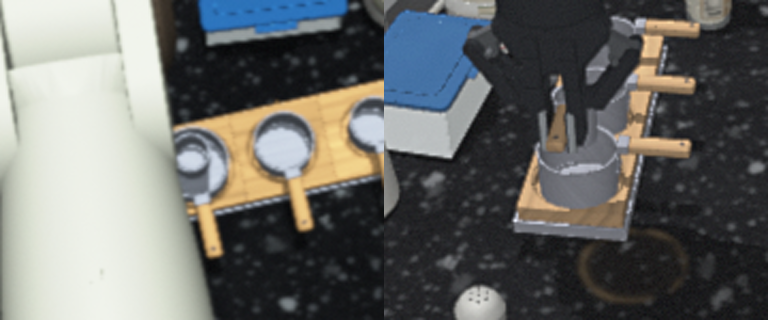

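The smallest cup is over the largest at top crop (190,157), with its handle pointing outward. I lower it.

Emit:
{"name": "move_arm", "arguments": {
  "jaw": [1, 1, 1, 1, 1, 1, 1],
  "delta_pos": [
    [0, 0, -0.012],
    [0, 0, -0.012],
    [0, 0, -0.012],
    [0, 0, -0.008],
    [0, 0, -0.005],
    [0, 0, -0.003],
    [0, 0, 0]
  ],
  "yaw": [0, 0, 0, 0, 0, 0, 0]
}}

```text
time: 29.68
ee_pos: [0.6288, 0.0949, 0.2223]
tcp_rot: [-179.8, 0.3, 102.4]
wrist_force: [-0.1, 0.6, -1.0]
opening: 0.012
grasp_force: 78.2
```

Emit:
{"name": "move_arm", "arguments": {
  "jaw": [1, 1, 1],
  "delta_pos": [
    [0, 0, -0.002],
    [0, 0, -0.001],
    [0, 0, 0]
  ],
  "yaw": [0, 0, 0]
}}

```text
time: 29.93
ee_pos: [0.6291, 0.0952, 0.2214]
tcp_rot: [-180.0, 0.3, 102.4]
wrist_force: [-3.6, 2.1, 8.1]
opening: 0.012
grasp_force: 79.4
```

Contact is at the expected height, so I release and retreat.

Emit:
{"name": "move_arm", "arguments": {
  "jaw": [0.5, 0.5, 0.5, 0.4, 0.4, 0.4, 0.4, 0.4, 0.4, 0.4],
  "delta_pos": [
    [0, 0, 0],
    [0, 0, 0],
    [0, 0, 0],
    [0, 0, 0.015],
    [0, 0, 0.025],
    [0, 0, 0.035],
    [0, 0, 0.035],
    [-0.03, 0, 0.01],
    [-0.04, 0, 0],
    [-0.04, 0, 0]
  ],
  "yaw": [0, 0, 0, 0, 0, 0, 0, 0, 0, 0]
}}

```text
time: 30.77
ee_pos: [0.5183, 0.0947, 0.34]
tcp_rot: [-179.9, 0.3, 102.4]
wrist_force: [-0.1, 0.3, 0.2]
opening: 0.0511
grasp_force: 0.0
```

Emit:
{"name": "move_arm", "arguments": {
  "jaw": [0.4, 0.4, 0.4, 0.4, 0.4, 0.4],
  "delta_pos": [
    [-0.03, 0.02, 0],
    [-0.03, 0.025, 0],
    [-0.02, 0.03, 0],
    [0, 0.03, 0],
    [0, 0.03, 0],
    [0, 0, 0]
  ],
  "yaw": [0, 0, 0, 0, 0, 0]
}}

```text
time: 31.27
ee_pos: [0.4383, 0.2333, 0.3396]
tcp_rot: [-179.9, 0.3, 102.6]
wrist_force: [0.6, -0.3, -0.4]
opening: 0.0508
grasp_force: 0.0
```

```bash
python3 chk.py smallest 0.0155 0.641 0.0415 102.5 p12; for n in "largest 0.013 0.641 0.041" "second .013 .66 -.043" "third .013 .678 -.127"; do python3 chk.py $n 192.5 px; done; python3 - <<'E'
from h import *
for n in("salt_shaker","spice_jar"):
    for c in("top","side"):
        camera(c); print(n,c,[np.round(ray(c,q["xy"],0)[:2],4) for q in pinpoint(c,n)[:1]])
E
```

```text
31.2667 [0.43833078 0.23330622 0.33956835] [-179.89885873    0.2720785   102.592381  ]
top 0.95 [0.6407, 0.0429] 103.3 0.211
side 0.87 [0.6425, 0.041] 104.5 0.397
31.4667 [0.43896556 0.22934465 0.33954241] [-179.82674173    0.3629822   102.40133978]
top 0.97 [0.64, 0.0421] 192.9 0.547
side 0.79 [0.6415, 0.04] 190.2 0.743
31.6667 [0.43912626 0.2290147  0.33973146] [-179.85277675    0.34577546  102.33236518]
top 0.91 [0.6588, -0.0419] 192.4 0.105
side 0.75 [0.6607, -0.0476] 188.9 0.311
31.8667 [0.43900861 0.2294212  0.33972655] [-179.8517135     0.34346546  102.36934253]
top 0.68 [0.6774, -0.1262] 192.2 0.141
side 0.63 [0.6809, -0.1331] 183.4 0.245
salt_shaker top [array([0.6216, 0.2512])]
salt_shaker side [array([0.6228, 0.2542])]
spice_jar top [array([ 0.6339, -0.2513])]
spice_jar side [array([ 0.6228, -0.2412])]
```

View pics/p12.png

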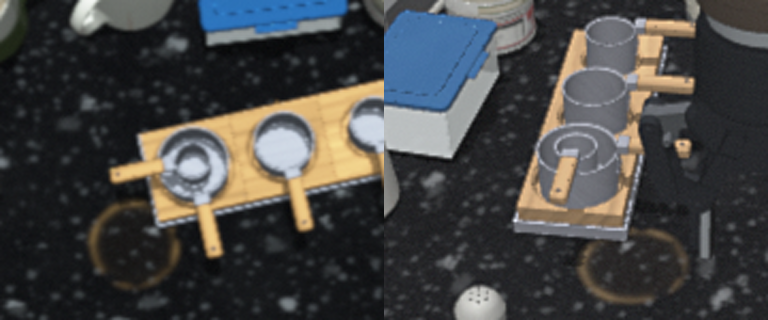

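All three cups sit square in their wells. The smallest stands upright in the largest, with its handle crosswise (top crop 190,165), and the arm is clear, so I hand in.

```bash
python3 -c "
from workcell import bot
print(bot.job_done())"
```

```text
the job is handed in; nothing more can be done
None
```

The job is handed in: the largest, second and third cups are down in their wells with handles square across the row, the smallest stands upright in the largest with its handle crosswise, and I did not touch the salt shaker or spice jar (about 32 of the 107 s used).

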